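Turn the spice carousel to the red-capped jar

TASK

Turn the spice carousel by pushing gently with the fingers against the pegs on its rim until the jar with the red cap stands at the front, right behind the yellow arrow, and leave it at rest there. Only push: lift nothing, do not touch the jars themselves, and leave the other things on the shelf where they are.

Things in the scene. Friction and masses are not known exactly. Their poses are not given: they have to be found in the camera images.
- foot: fixed black foot of the spice carousel; origin on the turning axis at shelf height. Its own -x axis is 'front': a flat tongue 45 mm wide and 6 mm high, with a yellow arrowhead pointing inwards, reaches out from under the tray along -x to 205 mm from the axis. It faces roughly towards the robot, up to 0.5 rad either way.
- front_spot (a point): the front place: point 88 mm from the turning axis along the foot's -x axis (right behind the arrow), 28 mm above the shelf (at the tray's top). It does not turn with the tray.
- carousel: grey round plastic tray, 300 mm in diameter, top 28 mm above the shelf, turning both ways without stops about the vertical axis through its origin (at shelf height). About 1 to 2 N at the rim turns it; it stops almost at once when the push stops. Hub 60 mm in diameter, with knob 78 mm high. Eight jar bays, 88 mm from the axis at 0, 45, .. 315 degrees from its x axis, parted by ribs 14 mm high.
- peg_top (a point): centre of the top of one of eight equal upright white pegs on the tray's rim, 12 mm in diameter, from the tray's top (28 mm) to 56 mm above the shelf, 140 mm from the axis, at 22.5, 67.5, .. 337.5 degrees from the tray's x axis, half-way between the jars (this one at 22.5). 24 mm of bare rim lie between the jars' outer faces and the pegs. It turns with the tray.
- jar_red: the marked jar: round closed jar, 44 mm in diameter, 72 mm tall, with a RED cap; loose, standing in one bay of the tray (its cap tops out 100 mm above the shelf). Origin at the centre of its underside.
- jar_1: another closed jar of the same size (44 mm diameter, 72 mm tall) with a black cap, loose in another bay; origin at the centre of its underside
- jar_2: another closed jar of the same size (44 mm diameter, 72 mm tall) with a black cap, loose in another bay; origin at the centre of its underside
- jar_3: another closed jar of the same size (44 mm diameter, 72 mm tall) with a black cap, loose in another bay; origin at the centre of its underside
- jar_4: another closed jar of the same size (44 mm diameter, 72 mm tall) with a black cap, loose in another bay; origin at the centre of its underside
- jar_5: another closed jar of the same size (44 mm diameter, 72 mm tall) with a black cap, loose in another bay; origin at the centre of its underside
- jar_6: another closed jar of the same size (44 mm diameter, 72 mm tall) with a black cap, loose in another bay; origin at the centre of its underside
- jar_7: another closed jar of the same size (44 mm diameter, 72 mm tall) with a black cap, loose in another bay; origin at the centre of its underside
- comal: bystander: round cast iron griddle, 170 mm in diameter, leaning upright in a wire stand (both one piece, about 185 mm high); origin under the middle of the stand
- spoon_rest: bystander: blue ceramic spoon rest, dish of 104 mm with a 90 mm tail, 13 mm high; origin under the dish
- salt: bystander: clear acrylic push-button salt dispenser, 62 mm in diameter, 111 mm tall; origin under its centre
- mill: bystander: dark wooden pepper mill, 54 mm in diameter, 150 mm tall; origin under its centre
- ramekin: bystander: small white ceramic cup, 80 mm in diameter, 45 mm tall; origin under its centre

How it is judged:
On the way:
1. a finger pushes the carousel (contact force between the fingers and carousel above 0.3 N).
At the end, for the whole second after the job is handed in: the red-capped jar stands within 12 mm (level distance) of the front place behind the arrow, carousel at rest, and all eight jars stand upright in the tray (horizontal distance between jar_red and front_spot below 0.012 m and angular speed of carousel below 0.03 rad/s and linear speed of jar_red below 0.01 m/s and horizontal distance between each of jar_red, jar_1, jar_2, jar_3, jar_4, jar_5, jar_6, jar_7 and carousel below 0.108 m and angle between each of jar_red, jar_1, jar_2, jar_3, jar_4, jar_5, jar_6, jar_7's own z axis and vertical below 0.15 rad and height (world z) of each of jar_red, jar_1, jar_2, jar_3, jar_4, jar_5, jar_6, jar_7 below 0.036 m); the robot touches nothing.
It fails at once if a jar is touched by the robot (over 1.5 N) (contact force between any of the fingers, the arm and jar_red above 1.5 N or contact force between any of the fingers, the arm and jar_1 above 1.5 N or contact force between any of the fingers, the arm and jar_2 above 1.5 N or contact force between any of the fingers, the arm and jar_3 above 1.5 N or contact force between any of the fingers, the arm and jar_4 above 1.5 N or contact force between any of the fingers, the arm and jar_5 above 1.5 N or contact force between any of the fingers, the arm and jar_6 above 1.5 N or contact force between any of the fingers, the arm and jar_7 above 1.5 N).
It fails at once if a jar is lifted more than 12 mm (height (world z) of any of jar_red, jar_1, jar_2, jar_3, jar_4, jar_5, jar_6, jar_7 above 0.04 m).
It fails at once if a jar leaves its bay outwards or tips ((horizontal distance between jar_red and carousel above 0.108 m or angle between jar_red's own z axis and vertical above 0.35 rad) or (horizontal distance between jar_1 and carousel above 0.108 m or angle between jar_1's own z axis and vertical above 0.35 rad) or (horizontal distance between jar_2 and carousel above 0.108 m or angle between jar_2's own z axis and vertical above 0.35 rad) or (horizontal distance between jar_3 and carousel above 0.108 m or angle between jar_3's own z axis and vertical above 0.35 rad) or (horizontal distance between jar_4 and carousel above 0.108 m or angle between jar_4's own z axis and vertical above 0.35 rad) or (horizontal distance between jar_5 and carousel above 0.108 m or angle between jar_5's own z axis and vertical above 0.35 rad) or (horizontal distance between jar_6 and carousel above 0.108 m or angle between jar_6's own z axis and vertical above 0.35 rad) or (horizontal distance between jar_7 and carousel above 0.108 m or angle between jar_7's own z axis and vertical above 0.35 rad)).
It fails at once if the carousel is struck with more than 60 N or whirled faster than 4 rad/s (angular speed of carousel above 4 rad/s or contact force between any of the fingers, the arm and carousel above 60 N).
It fails at once if a bystander is moved more than 20 mm (distance of any of comal, spoon_rest, salt, mill, ramekin from where it was at the start of the episode above 0.02 m).
It also fails if it takes over 61 s, if anything falls off the work surface, if the arm or the gripper's body presses on something with over 40 N, if the wrist force passes 120 N, or if a joint passes its speed limit or range.

ROBOT

A 6-joint arm with a two-finger parallel gripper is mounted at the origin on the work surface. World frame = base frame: x ahead of the robot, y to its left, z up, the work surface at z = 0. Lengths are in m, angles in rad, forces in N, time in s.
With the tool pointing down it reaches from about 0.375 to 0.9 m from the base axis. Payload 3.1 kg.
Tool frame: the origin (TCP) lies between the finger pads; the fingertips stand 22 mm ahead of it and the grasp point (between the pads) lies 3 mm ahead of it; z points along the fingers, y is the direction in which the jaws open and shut (so a half turn about z gives the same grasp; the last joint's range is limited). The gripper opens to 87 mm and grips with 3 to 60 N. Pads are 19 mm wide; open, the fingers measure 117 mm over their backs; the gripper's body (75 mm by 190 mm) begins 51 mm behind the grasp point.
Start: joints at [-1.381, 0.527, 1.433, -0, 1.181, -0.178], TCP at [0.225, -0.583, 0.245] pointing down, gripper open.
Joint ranges: [-3.08, 3.08], [-0.75, 2.2], [0.22, 2.44], [-1.43, 4.57], [0, 2.65], [-2.85, 2.85]. Speed limits (rad/s): [2.79, 2.79, 3.14, 3.14, 3.14, 3.14].

INTERFACE

Orientations are given as a unit quaternion [x, y, z, w].
In Python, from rig import get_obs, camera, get_calibration, hand_in, search_frame gives the robot as it stands.
- The arm moves only by the shell command python3 -m jog 'ROWS' [FORCE]. ROWS is JSON, a list of rows, each an object with "grip": the closure in counts, from 0 (fully open) to 255 (shut); "travel": the shift along the world's x, y, z in cm, a list of three; "twist": the turn about the world's z in degrees. A call has 1 to 8 rows; each row shifts and turns the commanded pose from where the row before left it; what a row does not reach is not made up. A row lasts 1/10 s, in which the tool goes at most 50 mm and 8.59 degrees, less where a joint would pass 70% of its speed; a pose out of reach is approached as far as the arm can. A call is refused whole if a number of a shift passes 5 or a number of a turn 8.59, either way. A call with a gripper value outside its range is refused whole. The fingers move at their own pace and stop on an object; FORCE is the grip in N (left out, the last holds). Time passes only in rows, so rows that do not move let the fingers close. It gives the time, the measured TCP pose, the force and the opening at its end, in the units of the state.
- get_obs(): the state, without advancing time (a new reading comes with each control period).
- camera(name): name is "scene" or "top"; returns the picture (384x512x3 uint8, red, green, blue); there is no depth.
- get_calibration(name): a dict with "fx", "fy", "cx", "cy" (pixels), "k1" (the pictures are not rectified: a ray, as slopes to the right and down, at radius r is drawn at 1 + k1 r^2 times it, then the intrinsics apply), "R" (3x3) and "t" (3): a world point X has camera coordinates R X + t. Camera axes: x right, y down, z forward; pixel columns grow to the right and rows downward; lengths in m; the calibration is good to about 2 mm. A picture is of the moment at which its call begins. get_calibration takes no time and is no camera call.
- hand_in(): hands the job in, once; it reports no verdict.
Trained networks look in the newest picture that a camera, given by its name, has taken for a name from the list of things; names that differ only in an ending like _2 or _b are one class to them, and where a whole thing is asked for, a point or a joint stands for the part that bears it (a point fixed in the world has none). Each returns a list of dicts, best first, with "p" (0 to 1); they miss things now and then, are a little off and sometimes report something else, mostly with a low value. They report only what shows in the picture. A call takes as long as a camera call.
- search_frame(target, camera): "at" ([x, y, z] in m, in world coordinates, good to about 4 mm: the middle of the surface that is visible of it).
The state is a dict: "time": time; "q": joint angles; "joint_velocities": joint speeds; "joint_torque": joint torques, N m; "position": TCP position; "tool_rot": TCP orientation; "ft_force": force on the tool from outside, world axes, zero at the start; "moment": the same for the moment, N m; "grip_width": finger opening in m.
Only numpy, scipy, OpenCV 4.12 (cv2) and the standard library are available. Lean on these libraries where they do the work, as an engineer would, in place of code of your own. Each camera call takes 0.05 s, during which the arm holds its last target. There are 200 camera calls.

## Working session

There is one attempt and no reset: what is moved stays moved. The work goes in short steps, Python scripts to look and compute and a shell command to move; the robot and the scene stay as the last step left them, time stands still between calls to the robot, and variables do not carry over. Pictures are saved under pics/ and viewed, about 8 in all and at most 12, crops included, and the job is handed in when it is done.

```bash
mkdir -p pics; cat > h.py <<'E'
import numpy as np, cv2
from rig import *
def snap(n,f):
    im=camera(n); cv2.imwrite(f'pics/{f}.png',cv2.cvtColor(im,cv2.COLOR_RGB2BGR)); return im
def proj(n,X):
    c=get_calibration(n); R=np.array(c['R']);t=np.array(c['t']);p=R@np.array(X,float)+t
    x,y=p[:2]/p[2]; s=1+c['k1']*(x*x+y*y); return c['fx']*x*s+c['cx'],c['fy']*y*s+c['cy']
def unproj(n,u,v,z):
    c=get_calibration(n); R=np.array(c['R']);t=np.array(c['t'])
    d=np.array([(u-c['cx'])/c['fx'],(v-c['cy'])/c['fy']]); p=d.copy()
    for _ in range(20): p=d/(1+c['k1']*(p@p))
    r=R.T@np.array([p[0],p[1],1]); o=-R.T@t; return o+r*(z-o[2])/r[2]
E
python3 - <<'E'
from h import *
a=snap('top','t0');b=snap('scene','s0')
for n in ['carousel','foot','peg_top','jar_red','jar_1','comal','spoon_rest','salt','mill','ramekin']:
    for c in ['top','scene']:
        try: print(n,c,[(np.round(d['at'],3).tolist(),round(d['p'],2)) for d in search_frame(n,c)][:9])
        except Exception as e: print(n,c,e)
o=get_obs();print(o['time'],o['position'],o['tool_rot'])
E
```

```text
carousel top [([0.62, -0.044, 0.031], 0.94)]
carousel scene [([0.648, -0.018, 0.03], 0.71), ([0.724, -0.054, 0.079], 0.52)]
foot top [([0.461, -0.001, 0.009], 0.76)]
foot scene [([0.455, 0.006, 0.004], 0.67)]
peg_top top []
peg_top scene [([0.648, -0.015, 0.031], 0.85)]
jar_red top [([0.644, 0.034, 0.102], 0.49)]
jar_red scene [([0.658, 0.053, 0.084], 0.62)]
jar_1 top [([0.604, -0.13, 0.097], 0.69), ([0.539, -0.027, 0.101], 0.63), ([0.669, -0.119, 0.099], 0.62), ([0.707, -0.07, 0.104], 0.62), ([0.696, 0.002, 0.1], 0.61), ([0.549, -0.092, 0.101], 0.58), ([0.576, 0.025, 0.101], 0.5), ([0.66, 0.382, 0.098], 0.28)]
jar_1 scene [([0.615, -0.127, 0.077], 0.79), ([0.71, 0.012, 0.074], 0.61), ([0.564, -0.083, 0.076], 0.55), ([0.722, -0.055, 0.082], 0.54), ([0.591, 0.038, 0.078], 0.52), ([0.551, -0.021, 0.098], 0.46)]
comal top [([0.522, 0.486, 0.098], 0.92), ([0.664, 0.382, 0.098], 0.33), ([0.536, -0.539, 0.109], 0.19)]
comal scene [([0.527, 0.499, 0.103], 0.97)]
spoon_rest top [([0.41, -0.367, 0.012], 0.59)]
spoon_rest scene [([0.407, -0.366, 0.008], 0.89)]
salt top [([0.66, 0.379, 0.099], 0.98)]
salt scene [([0.677, 0.404, 0.1], 0.86)]
mill top [([0.539, -0.535, 0.107], 0.65)]
mill scene [([0.55, -0.534, 0.08], 0.98), ([0.649, -0.016, 0.029], 0.21)]
ramekin top [([0.646, -0.387, 0.015], 0.83), ([0.707, -0.07, 0.1], 0.22)]
ramekin scene [([0.678, 0.404, 0.095], 0.65), ([0.633, -0.395, 0.025], 0.57), ([0.65, -0.016, 0.03], 0.22)]
1.1 [ 0.22531372 -0.58290775  0.24453758] [ 9.83044330e-01  1.83368055e-01 -1.86062492e-05 -3.42420932e-05]
```

View pics/t0.png

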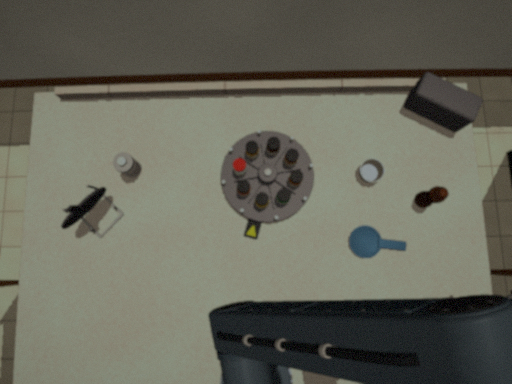

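View pics/s0.png

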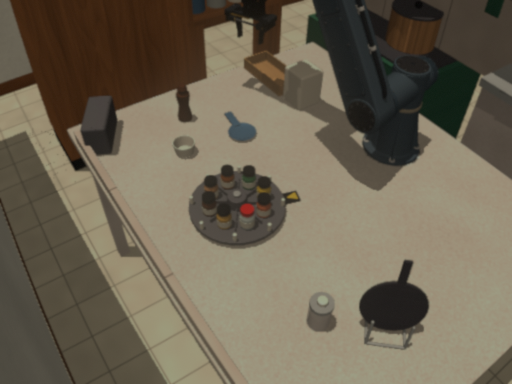

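The red jar is at top view (240,165) and the arrow at (252,229), so the tray must turn about +89° (CCW from above). I'll go to the far-left side, outside the red jar, and push the next peg.

```bash
A='{"grip":255,"travel":[2.17,3.38,0],"twist":-1.8}'
python3 -m jog '[{"grip":255,"travel":[2.17,3.38,0],"twist":-1.8},{"grip":255,"travel":[2.17,3.38,0],"twist":-1.8},{"grip":255,"travel":[2.17,3.38,0],"twist":-1.8},{"grip":255,"travel":[2.17,3.38,0],"twist":-1.8},{"grip":255,"travel":[2.17,3.38,0],"twist":-1.8},{"grip":255,"travel":[2.17,3.38,0],"twist":-1.8},{"grip":255,"travel":[2.17,3.38,0],"twist":-1.8},{"grip":255,"travel":[2.17,3.38,0],"twist":-1.8}]' 10
python3 -m jog '[{"grip":255,"travel":[2.17,3.38,0],"twist":-1.8},{"grip":255,"travel":[2.17,3.38,0],"twist":-1.8},{"grip":255,"travel":[2.17,3.38,0],"twist":-1.8},{"grip":255,"travel":[2.17,3.38,0],"twist":-1.8},{"grip":255,"travel":[2.17,3.38,0],"twist":-1.8},{"grip":255,"travel":[2.17,3.38,0],"twist":-1.8},{"grip":255,"travel":[2.17,3.38,0],"twist":-1.8},{"grip":255,"travel":[2.17,3.38,0],"twist":-1.8}]'
python3 -m jog '[{"grip":255,"travel":[2.17,3.38,0],"twist":-1.8},{"grip":255,"travel":[2.17,3.38,0],"twist":-1.8},{"grip":255,"travel":[2.17,3.38,0],"twist":-1.8},{"grip":255,"travel":[2.17,3.38,0],"twist":-1.8},{"grip":255,"travel":[0,0,0],"twist":0},{"grip":255,"travel":[0,0,0],"twist":0}]'
cat >> h.py <<'E'
from scipy.optimize import least_squares
def jars(n='top',z=.1):
    camera(n); r=[d for d in search_frame('jar_red',n) ][:1]; k=search_frame('jar_1',n)
    P=[d['at'] for d in r+k]; P=np.array([p for p in P if np.hypot(p[0]-.623,p[1]+.047)<.13])
    def f(v):
        a=np.arctan2(P[:,1]-v[1],P[:,0]-v[0]); k=np.round((a-v[2])/(np.pi/4))
        b=v[2]+k*np.pi/4
        return np.r_[v[0]+.088*np.cos(b)-P[:,0],v[1]+.088*np.sin(b)-P[:,1]]
    a0=np.arctan2(P[0,1]+.047,P[0,0]-.623)
    s=least_squares(f,[.623,-.047,a0]); 
    print('n',len(P),'centre',s.x[:2].round(4),'red deg',np.degrees(s.x[2]).round(2),'rms',np.sqrt(np.mean(s.fun**2)).round(4),'red',r[0]['at'] if r else None)
    return s.x
def state():
    o=get_obs(); q=o['tool_rot'];print(round(o['time'],2),np.round(o['position'],4),'yawx',np.degrees(np.arctan2(2*q[0]*q[1],q[0]**2-q[1]**2)).round(1),'F',np.round(o['ft_force'],2),o['grip_width'])
E
python3 - <<'E'
from h import *
state(); v=jars()
for c in ['top','scene']:
  camera(c)
  for d in search_frame('foot',c): print(c,d)
im=snap('top','t1'); 
# yellow centroid
hsv=cv2.cvtColor(im,cv2.COLOR_RGB2HSV); m=(cv2.inRange(hsv,(22,120,90),(35,255,255))>0)
ys,xs=np.nonzero(m); g=(ys>200)&(ys<250)&(xs>230)&(xs<275); print(g.sum()); p=unproj('top',xs[g].mean(),ys[g].mean(),.006); print(p, np.degrees(np.arctan2(p[1]-v[1],p[0]-v[0])))
h=im[110:260,190:340]; cv2.imwrite('pics/c1.png',cv2.cvtColor(cv2.resize(h,None,fx=4,fy=4,interpolation=3),cv2.COLOR_RGB2BGR))
E
```

```text
time: 1.9
position: [0.3997, -0.3113, 0.2448]
tool_rot: [0.998, 0.058, 0.0, 0.0]
ft_force: [0.4, -0.2, 0.6]
grip_width: 0.0309
time: 2.7
position: [0.5734, -0.0406, 0.2447]
tool_rot: [0.998, -0.067, 0.0, 0.0]
ft_force: [-0.2, -1.5, -0.0]
grip_width: 0.0001
time: 3.3
position: [0.6591, 0.0938, 0.2441]
tool_rot: [0.992, -0.128, -0.0, 0.0]
ft_force: [0.8, -0.7, -0.4]
grip_width: 0.0001
3.3 [0.6591 0.0938 0.2441] yawx -14.7 F [ 0.84 -0.69 -0.41] 0.0001201999267939791
n 8 centre [ 0.6224 -0.0473] red deg 76.79 rms 0.0026 red [0.6408, 0.0352, 0.1033]
top {'at': [0.5357, -0.5391, 0.1079], 'p': 0.72}
top {'at': [0.4567, 0.0015, 0.0094], 'p': 0.66}
top {'at': [0.41, -0.3651, 0.01], 'p': 0.66}
scene {'at': [0.4572, 0.0078, 0.0072], 'p': 0.74}
82
[0.45120121 0.0052265  0.006     ] 162.9472862139017
```

View pics/c1.png

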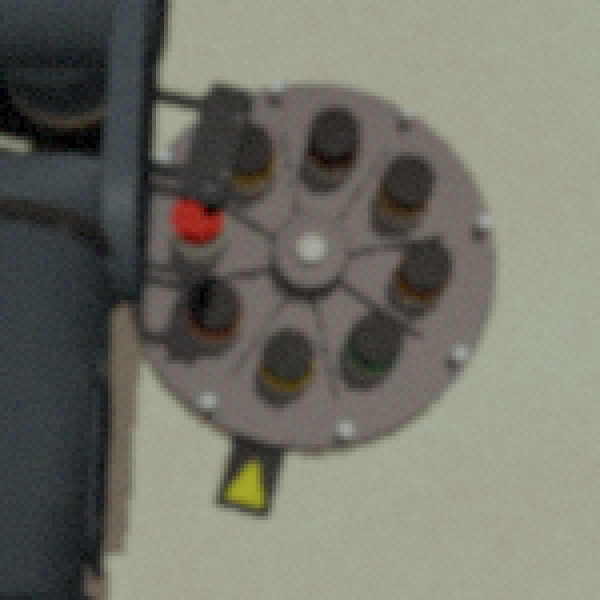

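The crop shows the red cap at (198,222) and the arrow at (250,482). The white pegs around the rim are clear of the gripper. Front is at about 163.3° and red at 76.8°. Next I descend outside the red jar, in the gap between two pegs.

```bash

python3 -m jog '[{"grip":255,"travel":[0,0,-4],"twist":0},{"grip":255,"travel":[0,0,-4],"twist":0},{"grip":255,"travel":[0,0,-4],"twist":0},{"grip":255,"travel":[0,0,-2.5],"twist":0},{"grip":255,"travel":[0,0,-2],"twist":0},{"grip":255,"travel":[0,0,-1.4],"twist":0},{"grip":255,"travel":[0,0,0],"twist":0},{"grip":255,"travel":[0,0,0],"twist":0}]'
cat >> h.py <<'E'
def arc(c,steps,r=.1455):
    p=np.array(get_obs()['position'])[:2]; th=np.degrees(np.arctan2(*(p-c)[::-1])); print('th',th.round(2),'r',np.hypot(*(p-c)).round(4))
    for s in steps:
        th+=s; a=np.radians(th); n=c+r*np.array([np.cos(a),np.sin(a)]); d=np.round((n-p)*100,2); p=p+d/100; print(round(th,1),d.tolist(),s)
E
python3 - <<'E'
from h import *
state(); arc(np.array([.6224,-.0473]),[4]*3+[2,2]+[4]*19+[2]*3)
E
```

```text
time: 4.5
position: [0.6599, 0.0929, 0.0661]
tool_rot: [0.992, -0.13, 0.001, -0.0]
ft_force: [0.1, 0.3, -0.2]
grip_width: 0.0004
4.5 [0.6599 0.0929 0.0661] yawx -14.9 F [ 0.13  0.32 -0.19] 0.00044703852890865057
th 75.03 r 0.1451
79.0 [-0.98, 0.27] 4
83.0 [-1.0, 0.16] 4
87.0 [-1.01, 0.08] 4
89.0 [-0.51, 0.02] 2
91.0 [-0.51, 0.0] 2
95.0 [-1.01, -0.05] 4
99.0 [-1.01, -0.13] 4
103.0 [-1.0, -0.19] 4
107.0 [-0.98, -0.26] 4
111.0 [-0.96, -0.34] 4
115.0 [-0.93, -0.39] 4
119.0 [-0.91, -0.46] 4
123.0 [-0.87, -0.53] 4
127.0 [-0.83, -0.58] 4
131.0 [-0.79, -0.64] 4
135.0 [-0.74, -0.69] 4
139.0 [-0.69, -0.75] 4
143.0 [-0.64, -0.79] 4
147.0 [-0.59, -0.83] 4
151.0 [-0.52, -0.87] 4
155.0 [-0.46, -0.9] 4
159.0 [-0.4, -0.94] 4
163.0 [-0.33, -0.96] 4
167.0 [-0.26, -0.98] 4
169.0 [-0.1, -0.5] 2
171.0 [-0.09, -0.5] 2
173.0 [-0.07, -0.5] 2
```

```bash

python3 -m jog '[{"grip":255,"travel":[-0.98,0.27,0],"twist":4},{"grip":255,"travel":[-1.0,0.16,0],"twist":4},{"grip":255,"travel":[-1.01,0.08,0],"twist":4},{"grip":255,"travel":[-0.51,0.02,0],"twist":2},{"grip":255,"travel":[-0.51,0,0],"twist":2},{"grip":255,"travel":[-1.01,-0.05,0],"twist":4},{"grip":255,"travel":[-1.01,-0.13,0],"twist":4},{"grip":255,"travel":[-1.0,-0.19,0],"twist":4}]'
python3 - <<'E'
from h import *
state(); jars(); arc(np.array([.6224,-.0473]),[4]*2)
E
```

```text
time: 5.3
position: [0.5915, 0.0945, 0.0679]
tool_rot: [0.993, 0.116, 0.004, 0.001]
ft_force: [1.4, 0.1, -0.2]
grip_width: 0.0005
5.3 [0.5915 0.0945 0.0679] yawx 13.3 F [ 1.41  0.11 -0.17] 0.0004952145517538164
n 7 centre [ 0.6233 -0.0472] red deg 134.15 rms 0.0021 red [0.5625, 0.4647, 0.11]
th 102.96 r 0.1457
107.0 [-0.98, -0.28] 4
111.0 [-0.96, -0.33] 4
```

```bash

python3 -m jog '[{"grip":255,"travel":[-0.98,-0.26,-0.1],"twist":4},{"grip":255,"travel":[-0.96,-0.34,-0.1],"twist":4},{"grip":255,"travel":[-0.93,-0.39,0],"twist":4},{"grip":255,"travel":[-0.91,-0.46,0],"twist":4},{"grip":255,"travel":[-0.87,-0.53,0],"twist":4},{"grip":255,"travel":[-0.83,-0.58,0],"twist":4},{"grip":255,"travel":[-0.79,-0.64,0],"twist":4},{"grip":255,"travel":[-0.74,-0.69,0],"twist":4}]'
python3 - <<'E'
from h import *
state(); jars(); arc(np.array([.6224,-.0473]),[4]*8)
E
```

```text
time: 6.25
position: [0.521, 0.0556, 0.0646]
tool_rot: [0.923, 0.384, 0.002, 0.001]
ft_force: [0.7, 1.0, -0.3]
grip_width: 0.0003
6.25 [0.521  0.0556 0.0646] yawx 45.2 F [ 0.7   0.96 -0.34] 0.0002885135592015258
n 7 centre [ 0.6226 -0.0472] red deg 30.5 rms 0.0027 red None
th 134.94 r 0.1453
138.9 [-0.71, -0.73] 4
142.9 [-0.64, -0.78] 4
146.9 [-0.58, -0.84] 4
150.9 [-0.53, -0.87] 4
154.9 [-0.46, -0.9] 4
158.9 [-0.4, -0.93] 4
162.9 [-0.33, -0.96] 4
166.9 [-0.26, -0.98] 4
```

```bash

python3 -m jog '[{"grip":255,"travel":[-0.71,-0.73,0],"twist":4},{"grip":255,"travel":[-0.64,-0.78,0],"twist":4},{"grip":255,"travel":[-0.58,-0.84,0],"twist":4},{"grip":255,"travel":[-0.53,-0.87,0],"twist":4},{"grip":255,"travel":[-0.46,-0.9,0],"twist":4},{"grip":255,"travel":[-0.4,-0.93,0],"twist":4},{"grip":255,"travel":[-0.33,-0.96,0],"twist":4},{"grip":255,"travel":[0,0,0],"twist":0}]'
python3 - <<'E'
from h import *
state(); jars(); jars('scene'); arc(np.array([.6224,-.0473]),[2]*8)
im=snap('scene','s2');cv2.imwrite('pics/c2.png',cv2.cvtColor(cv2.resize(im[130:270,160:340],None,fx=4,fy=4,interpolation=3),cv2.COLOR_RGB2BGR))
E
```

```text
time: 7.2
position: [0.4832, -0.0049, 0.0638]
tool_rot: [0.804, 0.595, 0.0, 0.0]
ft_force: [0.6, -0.2, -0.6]
grip_width: 0.0005
7.2 [ 0.4832 -0.0049  0.0638] yawx 73.0 F [ 0.62 -0.19 -0.57] 0.00046889694416173296
n 6 centre [ 0.6225 -0.0467] red deg 11.57 rms 0.0019 red None
n 6 centre [ 0.6381 -0.0357] red deg 147.39 rms 0.0034 red [0.5661, 0.0183, 0.0849]
th 162.76 r 0.1461
164.8 [-0.09, -0.5] 2
166.8 [-0.12, -0.5] 2
168.8 [-0.11, -0.49] 2
170.8 [-0.09, -0.5] 2
172.8 [-0.08, -0.5] 2
174.8 [-0.05, -0.51] 2
176.8 [-0.04, -0.51] 2
178.8 [-0.02, -0.5] 2
```

View pics/c2.png

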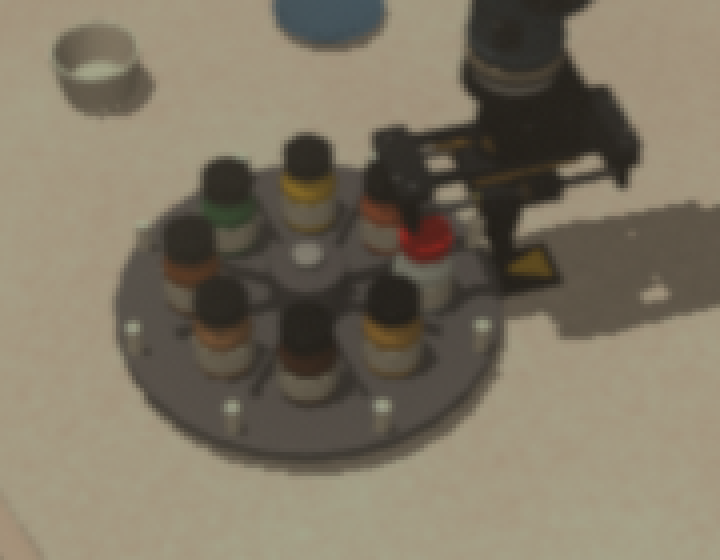

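The view shows the red cap at (427,235), just short of the arrow at (532,265), with the finger touching the peg beside it. About 16.5° is left, so I go slower now.

```bash

python3 -m jog '[{"grip":255,"travel":[-0.09,-0.5,0],"twist":2},{"grip":255,"travel":[-0.1,-0.5,0],"twist":2},{"grip":255,"travel":[-0.1,-0.49,0],"twist":2},{"grip":255,"travel":[-0.08,-0.5,0],"twist":2},{"grip":255,"travel":[-0.07,-0.5,0],"twist":2},{"grip":255,"travel":[-0.05,-0.51,0],"twist":2},{"grip":255,"travel":[-0.02,-0.25,0],"twist":1},{"grip":255,"travel":[0,0,0],"twist":0}]'
python3 - <<'E'
from h import *
state(); jars(); jars('scene'); arc(np.array([.6224,-.0473]),[1]*4)
E
```

```text
time: 8.35
position: [0.476, -0.0366, 0.0633]
tool_rot: [0.731, 0.683, -0.001, -0.001]
ft_force: [-2.9, -1.1, -0.7]
grip_width: 0.0003
8.35 [ 0.476  -0.0366  0.0633] yawx 86.1 F [-2.9  -1.15 -0.71] 0.0002565172565652955
n 6 centre [ 0.622  -0.0474] red deg -25.91 rms 0.002 red [0.5192, 0.4845, 0.0973]
n 8 centre [ 0.638  -0.0354] red deg 153.93 rms 0.0028 red [0.5566, 0.0057, 0.0908]
th 175.74 r 0.1468
176.7 [0.11, -0.26] 1
177.7 [-0.01, -0.26] 1
178.7 [-0.01, -0.25] 1
179.7 [0.0, -0.25] 1
```

```bash
python3 - <<'E'
from h import *
im=snap('scene','s3');cv2.imwrite('pics/c3.png',cv2.cvtColor(cv2.resize(im[150:240,220:320],None,fx=6,fy=6,interpolation=3),cv2.COLOR_RGB2BGR))
E
```

```text
(no output)
```

View pics/c3.png

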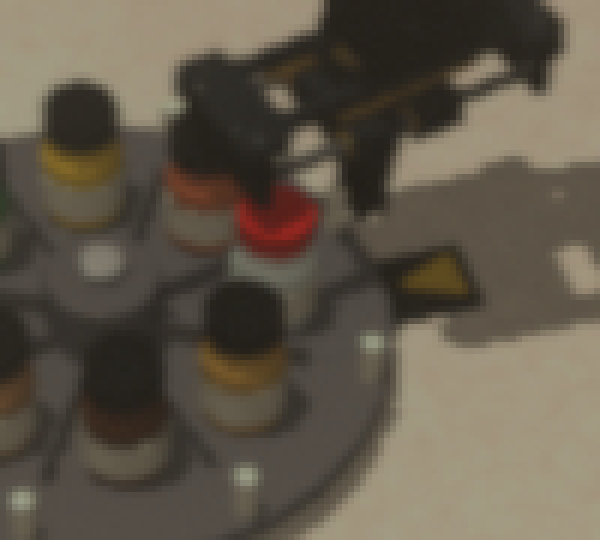

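The peg sits inboard of the fingertip, so the finger slid outward past it. Red is still about 9° short. I'll lift, go back behind the peg at a smaller radius and push again.

```bash

python3 -m jog '[{"grip":255,"travel":[-0.5,0,1],"twist":0},{"grip":255,"travel":[0,0,3],"twist":0},{"grip":255,"travel":[0.7,1.2,0.5],"twist":-5},{"grip":255,"travel":[0.7,1.2,0],"twist":-5},{"grip":255,"travel":[0.48,0.71,0],"twist":-3},{"grip":255,"travel":[0,0,0],"twist":0}]'
python3 - <<'E'
from h import *
state(); jars(); jars('scene'); print(search_frame('jar_red','top')[:2]);arc(np.array([.6224,-.0473]),[1]*1,.139)
im=snap('scene','s4');cv2.imwrite('pics/c4.png',cv2.cvtColor(cv2.resize(im[150:240,220:320],None,fx=6,fy=6,interpolation=3),cv2.COLOR_RGB2BGR))
E
```

```text
time: 9.3
position: [0.494, -0.0055, 0.11]
tool_rot: [0.803, 0.596, 0.002, 0.003]
ft_force: [-0.3, 0.4, 0.0]
grip_width: 0.0004
9.3 [ 0.494  -0.0055  0.11  ] yawx 73.2 F [-0.33  0.43  0.01] 0.0004422099182704061
n 6 centre [ 0.6253 -0.0468] red deg -27.06 rms 0.0044 red [0.5227, 0.4841, 0.11]
n 8 centre [ 0.6376 -0.0366] red deg 154.14 rms 0.0025 red [0.5565, 0.0032, 0.0916]
[{'at': [0.5227, 0.4841, 0.11], 'p': 0.16}]
th 162.58 r 0.1376
163.6 [-0.2, -0.19] 1
```

View pics/c4.png

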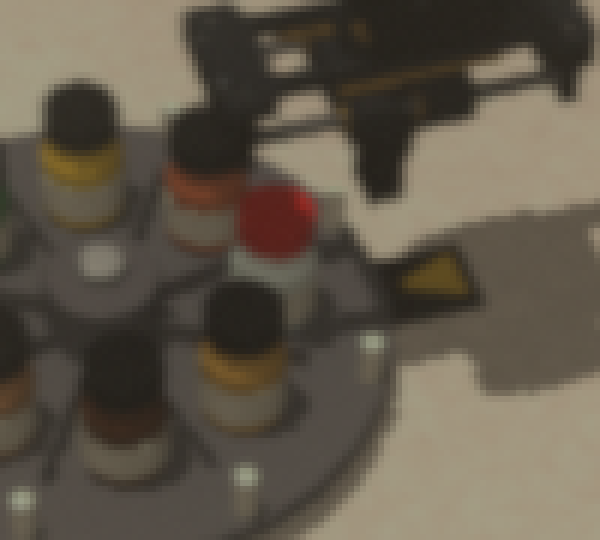

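```bash

python3 -m jog '[{"grip":255,"travel":[0,0,-2],"twist":0},{"grip":255,"travel":[0,0,-1.7],"twist":0},{"grip":255,"travel":[0,0,-1],"twist":0},{"grip":255,"travel":[-0.15,-0.45,0],"twist":2},{"grip":255,"travel":[-0.12,-0.47,0],"twist":2},{"grip":255,"travel":[-0.11,-0.47,0],"twist":2},{"grip":255,"travel":[0,0,0],"twist":0}]'
python3 - <<'E'
from h import *
state(); jars('scene'); jars();arc(np.array([.6224,-.0473]),[2]*6,.139)
E
```

```text
time: 10.4
position: [0.4874, -0.0202, 0.0615]
tool_rot: [0.771, 0.637, -0.0, 0.0]
ft_force: [0.2, 0.3, 0.1]
grip_width: 0.0006
10.4 [ 0.4874 -0.0202  0.0615] yawx 79.1 F [0.24 0.32 0.07] 0.0005876655461970288
n 8 centre [ 0.638  -0.0356] red deg 154.31 rms 0.0041 red [0.557, 0.0092, 0.0859]
n 6 centre [ 0.615  -0.0394] red deg -29.9 rms 0.0157 red [0.649, -0.0596, 0.0273]
th 168.35 r 0.1379
170.4 [-0.2, -0.45] 2
172.4 [-0.07, -0.48] 2
174.4 [-0.06, -0.49] 2
176.4 [-0.04, -0.48] 2
178.4 [-0.02, -0.48] 2
180.4 [-0.01, -0.49] 2
```

```bash

python3 -m jog '[{"grip":255,"travel":[-0.08,-0.47,0.15],"twist":2},{"grip":255,"travel":[-0.07,-0.48,0],"twist":2},{"grip":255,"travel":[-0.06,-0.49,0],"twist":2},{"grip":255,"travel":[-0.04,-0.48,0],"twist":2},{"grip":255,"travel":[0,0,0],"twist":0}]'
python3 - <<'E'
from h import *
state(); jars('scene'); jars();arc(np.array([.6224,-.0473]),[1]*6,.139)
E
```

```text
time: 11.2
position: [0.4849, -0.039, 0.0631]
tool_rot: [0.725, 0.689, 0.0, 0.0]
ft_force: [0.6, 0.1, 0.0]
grip_width: 0.0005
11.2 [ 0.4849 -0.039   0.0631] yawx 87.1 F [0.6  0.06 0.04] 0.0005224848325686919
n 8 centre [ 0.6374 -0.0367] red deg 160.56 rms 0.0031 red [0.5504, -0.0069, 0.0896]
n 7 centre [ 0.6245 -0.0479] red deg 27.27 rms 0.0047 red None
th 176.4 r 0.1378
177.4 [-0.13, -0.23] 1
178.4 [-0.01, -0.25] 1
179.4 [-0.0, -0.24] 1
180.4 [-0.0, -0.24] 1
181.4 [-0.0, -0.25] 1
182.4 [0.01, -0.24] 1
```

```bash

python3 -m jog '[{"grip":255,"travel":[-0.02,-0.25,0],"twist":1},{"grip":255,"travel":[0,-0.25,0],"twist":1},{"grip":255,"travel":[0,-0.25,0],"twist":1},{"grip":255,"travel":[0,0,0],"twist":0},{"grip":255,"travel":[-0.1,0.7,0],"twist":0},{"grip":255,"travel":[0,0,3],"twist":0},{"grip":255,"travel":[0,0,3],"twist":0},{"grip":255,"travel":[-3,3,4],"twist":0}]'
python3 -m jog '[{"grip":255,"travel":[-3,3,3],"twist":0},{"grip":255,"travel":[0,4,3],"twist":0},{"grip":255,"travel":[0,4,0],"twist":0},{"grip":255,"travel":[0,4,0],"twist":0},{"grip":255,"travel":[0,4,0],"twist":0},{"grip":255,"travel":[0,4,0],"twist":0},{"grip":255,"travel":[0,4,0],"twist":0},{"grip":255,"travel":[0,0,0],"twist":0}]'
python3 - <<'E'
from h import *
state(); jars('scene'); jars(); print([d for d in search_frame('jar_red','top')],search_frame('foot','top')[:2])
im=camera('top'); hsv=cv2.cvtColor(im,cv2.COLOR_RGB2HSV)
for nm,m,z in [('yel',cv2.inRange(hsv,(22,110,60),(35,255,255)),.006),('red',cv2.inRange(hsv,(0,150,70),(6,255,255))|cv2.inRange(hsv,(174,150,70),(180,255,255)),.1)]:
    ys,xs=np.nonzero(m); g=(ys>120)&(ys<250)&(xs>215)&(xs<320); g&=(ys>215) if nm=='yel' else True
    if g.any(): p=unproj('top',xs[g].mean(),ys[g].mean(),z); print(nm,g.sum(),xs[g].mean(),ys[g].mean(),p.round(4),np.degrees(np.arctan2(p[1]+.0473,p[0]-.6224)).round(2),np.hypot(p[1]+.0473,p[0]-.6224))
cv2.imwrite('pics/c5.png',cv2.cvtColor(cv2.resize(im[120:260,190:340],None,fx=4,fy=4,interpolation=3),cv2.COLOR_RGB2BGR))
E
```

```text
time: 12.3
position: [0.4622, -0.0157, 0.1585]
tool_rot: [0.707, 0.707, 0.002, 0.003]
ft_force: [1.2, 0.6, 1.2]
grip_width: 0.0002
time: 13.1
position: [0.4286, 0.2595, 0.2164]
tool_rot: [0.704, 0.71, 0.001, -0.0]
ft_force: [-0.4, -0.8, 0.2]
grip_width: 0.0003
13.1 [0.4286 0.2595 0.2164] yawx 90.4 F [-0.39 -0.77  0.16] 0.00029823342347735135
n 9 centre [ 0.6362 -0.0421] red deg 163.08 rms 0.0146 red [0.5501, -0.0143, 0.0994]
n 8 centre [ 0.6234 -0.0466] red deg 163.85 rms 0.002 red [0.5418, -0.0256, 0.1034]
[{'at': [0.5418, -0.0256, 0.1034], 'p': 0.64}, {'at': [0.6472, 0.0342, 0.1029], 'p': 0.29}] [{'at': [0.4587, 0.0029, 0.0101], 'p': 0.58}]
yel 95 251.5157894736842 231.2421052631579 [0.4515 0.0049 0.006 ] 163.02 0.1787240119248204
red 123 259.7479674796748 198.01626016260164 [ 0.543  -0.0228  0.1   ] 162.84 0.08313629410186324
```

View pics/c5.png

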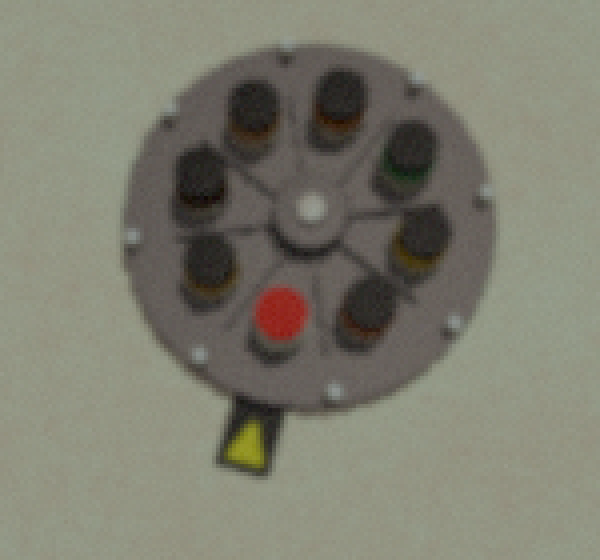

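The red cap at (281,313) lies between the hub at (311,208) and the arrow at (248,442). Its angle is within about 1° of the arrow's, all the jars are upright, and the arm is clear.

```bash
python3 -c "
from rig import *
print(hand_in())"
```

```text
the job is handed in; nothing more can be done
None
```

The red-capped jar now stands at the front behind the yellow arrow, and I handed the job in at about 13 s of robot time. The hand-in gave no verdict. I turned the tray about 86° by pushing one rim peg with the closed fingers, then backed the arm off clear of everything.

- **Last checks:** two measurements from the top camera put the red jar at 162.8° and 163.9°, against 163.0° for the arrow. That is about 1 to 2 mm off at the jar's radius, within the 12 mm allowed. All eight jars looked upright in the tray. I moved nothing near the bystanders, but I did not measure their positions again.
- **A slip on the way:** about 9° before the end, the finger slid off the outside of the peg. I lifted it, set it behind the peg closer in and pushed the rest slowly. Tool forces in the readings I took stayed around 3 N or less.
- **Disagreements:** the scene camera placed the turntable centre 13 to 16 mm away from the top camera's result, and its last fit was poor. I relied on the top camera. The red jar was also missed or misdetected several times while the arm blocked the view.

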